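Start the sole press on low pressure

ROBOT

A 6-joint arm with a two-finger parallel gripper is mounted at the origin on the work surface. World frame = base frame: x ahead of the robot, y to its left, z up, the work surface at z = 0. Lengths are in m, angles in rad, forces in N, time in s.
With the tool pointing down it reaches from about 0.375 to 0.9 m from the base axis. Payload 3.1 kg.
Tool frame: the origin (TCP) lies between the finger pads; the fingertips stand 14 mm ahead of it and the grasp point (between the pads) lies 5 mm behind it; z points along the fingers, y is the line along which they close (so a half turn about z gives the same grasp; the last joint's range is limited). The gripper opens to 85 mm and grips with 20 to 120 N. Pads are 22 mm wide; open, the fingers measure 114 mm over their backs; the gripper's body (76 mm by 85 mm) begins 54 mm behind the grasp point. The pads swing forward as they close: fully open they stand 13 mm farther back than shut.
Start: joints at [-1.403, 0.527, 1.433, -0, 1.181, -0.178], TCP at [0.212, -0.588, 0.245] pointing down, gripper open.
Joint ranges: [-3.08, 3.08], [-0.75, 2.2], [0.22, 2.44], [-1.43, 4.57], [0, 2.65], [-2.85, 2.85]. Speed limits (rad/s): [2.79, 2.79, 3.14, 3.14, 3.14, 3.14].

INTERFACE

Orientations are given as [roll, pitch, yaw] about the fixed x, y, z axes, in that order (R = Rz(yaw) Ry(pitch) Rx(roll)).
In Python, from bench import read_state, grab_frame, camera_params, hand_in gives the robot as it stands.
- The arm moves only by the shell command python3 -m inch 'ROWS'. ROWS is JSON, a list that holds one entry, the list of rows, each a list of 7 numbers: the shift along the tool's x, y, z in m, then the turn, a rotation vector about the tool's x, y, z in rad, then the opening, from 0 (shut) to 1 (fully open). In form: [[[tx, ty, tz, ax, ay, az, jaw], ...]]. A call has 1 to 20 rows; each row shifts and turns the commanded pose from where the row before left it, along the tool's axes as they then stand; what a row does not reach is not made up. A row lasts 1/10 s, in which the tool goes at most 50 mm and 8.59 degrees, less where a joint would pass 70% of its speed; a pose out of reach is approached as far as the arm can. A call is refused whole if a number of a shift passes 0.05 or a number of a turn 0.15, either way. A call with a gripper value outside its range is refused whole. The fingers move at their own pace and stop on an object; the grip force is fixed at half the most. Time passes only in rows, so rows that do not move let the fingers close. It gives the time, the measured TCP pose, the force, the opening and the grip force at its end, in the units of the state.
- read_state(): the state, without advancing time (a new reading comes with each control period).
- grab_frame(name): name is "scene" or "top"; returns the picture (480x640x3 uint8, red, green, blue); there is no depth.
- camera_params(name): a dict with "vertical_fov" (degrees; the focal length in pixels is half the picture's height over the tangent of half this angle, whatever the lens; pixels are square), "cx", "cy" (the principal point, pixels), "pose" (4x4, takes a point from camera to world coordinates). Camera axes: x right, y up, looking along -z (the intrinsics and any distortion apply to the point x, -y, -z); pixel columns grow to the right and rows downward; lengths in m; the calibration is good to about 2 mm. A picture is of the moment at which its call begins. camera_params takes no time and is no camera call.
- hand_in(): hands the job in; it is judged then, once.
The state is a dict: "time_s": time; "joints": joint angles; "dq": joint speeds; "effort": joint torques, N m; "eef_pos": TCP position; "orientation": TCP orientation; "force": force on the tool from outside, world axes, zero at the start; "ft_torque": the same for the moment, N m; "opening": opening from 0.0 (shut) to 1.0 (fully open); "gripper_force": force on a finger pad.
Only numpy, scipy, OpenCV 4.12 (cv2) and the standard library are available. Lean on these libraries where they do the work, as an engineer would, in place of code of your own. Each camera call takes 0.05 s, during which the arm holds its last target. There are 200 camera calls.

TASK

Start the cobbler's sole press at its grey control box with closed fingers: first tip the black power rocker fully over by pressing its raised, white-marked side, then push the yellow low-pressure button down until it stays fully down, and last push the green clamp button fully down and keep it pressed: the program finishes while the fingers still hold the green button down. Do not press the blue or red button at any time, keep to that order, and leave the shoe, the heel, the tin on the box, the jar, the cup and the tools where they are; nothing is to be picked up.

Things in the scene. Friction and masses are not known exactly. Their poses are not given: they have to be found in the camera images.
- panel: grey control box lying on the bench, fixed, 220 mm (its x) by 320 mm (its y) by 60 mm high; its origin is the centre of its underside, so its top is 60 mm above the origin. The rocker sits at x -30, y +115 mm; the four buttons at x -50 or +50, y +15 or -85 mm. The yellow, blue, green and red buttons are spread over four places in two rows of two, 100 mm apart; which is where changes.
- rocker (a joint): tilt of the black power rocker, rad: 0 = off, its white-marked half raised; 0.36 = fully on, white-marked half lying level (end stop). It starts within 0.06 of off and stays where it is left. It takes about 1.5 N at its outer end, about 3 N at the middle of the half. The rocker is 80 mm long along the box's x and 38 mm wide, V-shaped, pivoting about the box's y at its middle.
- rocker_on (a point): point on the top of the rocker's white-marked half, the half towards the box's -x side (the robot), 28 mm from the pivot. About 84 mm above the bench when off; it goes down about 10 mm to 74 mm when fully on.
- yellow (a joint): how far the yellow button is down, m: 0 = up, 0.008 = fully down (end stop). It resists with a steady 3.5 N and stays where it is left (latching).
- yellow_top (a point): round yellow push button, cap 36 mm across, in a black round housing 52 mm across and 12 mm high on top of the box. This point is the centre of the cap's top, 24 mm above the box's top when the button is up and 16 mm when it is fully down.
- green (a joint): how far the green button is down, m: 0 = up, 0.008 = fully down (end stop). Spring: starts to move at 2 N, fully down at 6 N, comes up again when let go.
- green_top (a point): round green push button, cap 36 mm across, in a black round housing 52 mm across and 12 mm high on top of the box. This point is the centre of the cap's top, 24 mm above the box's top when the button is up and 16 mm when it is fully down.
- green_base: black housing of the green button together with the button in it; origin at the centre of its underside, on the box's top.
- blue (a joint): how far the blue high-pressure button is down, m: 0 = up, 0.008 = fully down; it stays where it is pushed. Not to be pressed.
- blue_top (a point): round blue push button, cap 36 mm across, in a black round housing 52 mm across and 12 mm high on top of the box. This point is the centre of the cap's top, 24 mm above the box's top when the button is up and 16 mm when it is fully down.
- red (a joint): how far the red stop button is down, m: 0 = up, 0.008 = fully down; sprung like the green one. Not to be pressed.
- red_top (a point): round red push button, cap 36 mm across, in a black round housing 52 mm across and 12 mm high on top of the box. This point is the centre of the cap's top, 24 mm above the box's top when the button is up and 16 mm when it is fully down.
- tack_tin: small tin with pale lid and blue label, 38 mm across, 42 mm high, loose, standing on the box at about x +80, y +120 mm from the box's origin; origin at the centre of its underside.
- heel: black rubber heel block 65 x 60 x 24 mm, loose on the bench just beyond the box's far (+x) side; origin at the centre of its underside.
- shoe: dark brown shoe about 240 mm long, 80 mm wide, 90 mm high, loose on the bench to the right of the box; origin at the middle of its underside.
- hammer: hammer lying loose on the bench to the left of the box; origin at the middle of its length, on its underside.
- glue_jar: yellow-labelled jar with red cap, 72 mm across, 90 mm high, loose, to the left of the box; origin at the centre of its underside.
- brush: brush lying loose on the bench to the right of the box; origin at the middle of its length, on its underside.
- nail_cup: red metal cup 70 mm across the rim, 70 mm high, loose, to the right of the box; origin at the centre of its underside.

How it is judged:
On the way, in this order (a step that is already met when the one before it is completed fails the run):
1. the power rocker is tipped fully on (value of joint rocker above 0.3 rad), for 0.1 s.
2. the yellow button is pushed fully down (value of joint yellow above 0.006 m), for 0.1 s.
3. the green button is held fully down by the fingers (value of joint green above 0.006 m and contact force between the fingers and green_base above 1.5 N), for 0.3 s.
At the end, for the whole second after the job is handed in: the rocker is on (over 0.30 of 0.36 rad), the yellow button is down (over 6 of 8 mm), the green button is down (over 6 of 8 mm) with the fingers pressing on it with more than 1.5 N, blue and red are up (under 3 mm), and every loose thing is within 20 mm of where it began (all of step 3 and value of joint rocker above 0.3 rad and value of joint yellow above 0.006 m and value of joint each of blue, red below 0.003 m and distance of each of tack_tin, heel, shoe, hammer, glue_jar, brush, nail_cup from where it was at the start of the episode below 0.02 m); the arm keeps its last pose, push and grip.
It fails at once if the yellow button is pressed while the rocker is not on (value of joint yellow above 0.003 m and value of joint rocker below 0.28 rad).
It fails at once if the green button is pressed while the rocker is off or the yellow button is not down (value of joint green above 0.003 m and (value of joint rocker below 0.28 rad or value of joint yellow below 0.0055 m)).
It fails at once if the blue button is pressed (value of joint blue above 0.003 m).
It fails at once if the red button is pressed (value of joint red above 0.003 m).
It fails at once if the shoe, heel, a tin, the jar or a tool is moved, lifted or knocked (distance of any of tack_tin, heel, shoe, hammer, glue_jar, brush, nail_cup from where it was at the start of the episode above 0.02 m).
It also fails if it takes over 38 s, if anything falls off the work surface, if the arm or the gripper's body presses on something with over 40 N, if the wrist force passes 120 N, or if a joint passes its speed limit or range.

## Working session

There is one attempt and no reset: what is moved stays moved. The work goes in short steps, Python scripts to look and compute and a shell command to move; the robot and the scene stay as the last step left them, time stands still between calls to the robot, and variables do not carry over. Pictures are saved under pics/ and viewed, at most 10 in all, crops included, and the job is handed in when it is done.

```bash
mkdir -p pics; ls; python3 - <<'E'
from bench import *
import cv2
for n in("scene","top"):
    cv2.imwrite(f"pics/{n}0.png",grab_frame(n)[:,:,::-1]); print(n,camera_params(n))
print(read_state())
E
```

```text
pics
scene {'vertical_fov': 50.8040193660092, 'cx': 323.2577003017027, 'cy': 239.96843629431365, 'pose': array([[-0.8571731 , -0.2916179 ,  0.42451533,  1.19430064],
       [ 0.5147561 , -0.51188968,  0.6877464 ,  0.99305704],
       [ 0.01674586,  0.80803957,  0.58889016,  0.93568288],
       [ 0.        ,  0.        ,  0.        ,  1.        ]])}
top {'vertical_fov': 51.64044642835677, 'cx': 320.37666352429596, 'cy': 226.36384258299407, 'pose': array([[-0.00524052,  0.98040626, -0.19691648,  0.33702235],
       [-0.99998525, -0.00485722,  0.00242942, -0.00303795],
       [ 0.00142535,  0.19692631,  0.98041726,  1.28490968],
       [ 0.        ,  0.        ,  0.        ,  1.        ]])}
{'time_s': 0.1, 'joints': array([-1.40345043e+00,  5.28408392e-01,  1.43374708e+00,  9.32486168e-06,
        1.18144272e+00, -1.78537306e-01]), 'dq': array([ 0.00096356, -0.00060606, -0.0024455 , -0.00039795,  0.00041621,
       -0.00215687]), 'effort': array([-3.53186388e-04, -4.43303382e+01, -1.78586519e+01, -1.53065394e-04,
        3.86610656e-03,  1.61876272e-05]), 'eef_pos': array([ 0.21179654, -0.58736729,  0.24441846]), 'orientation': array([-3.13962052e+00, -3.64647106e-04,  3.45879297e-01]), 'force': array([0.00427219, 0.10391062, 0.68086179]), 'ft_torque': array([ 0.02576823, -0.02893386, -0.01331325]), 'gripper_force': 0.0, 'opening': 1.0024879164456149}
```

View pics/scene0.png

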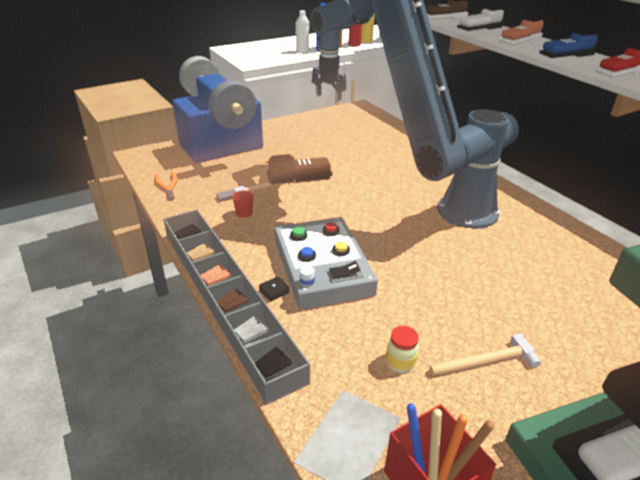

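View pics/top0.png

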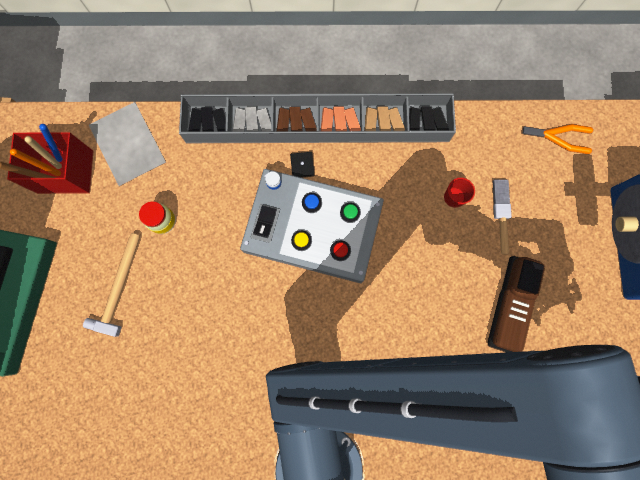

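The top view shows yellow at about (301,240), blue (312,202), green (350,212), red (340,250), the rocker at (265,222) with its white mark facing the robot, and the tin at (273,180). The scene view agrees with this layout.

```bash
cat > h.py <<'E'
from bench import *
import cv2, numpy as np
def ray(n,u,v,z):
    p=camera_params(n); f=240/np.tan(np.radians(p["vertical_fov"])/2); T=p["pose"]
    d=T[:3,:3]@np.array([(u-p["cx"])/f,-(v-p["cy"])/f,-1]); o=T[:3,3]
    return (o+d*(z-o[2])/d[2])
COL=dict(yellow=((22,150,120),(35,255,255)),blue=((100,150,80),(120,255,255)),green=((45,130,60),(75,255,255)),red=((0,170,80),(6,255,255)))
ROI=dict(top=(235,165,390,285),scene=(270,215,380,310))
def blobs(n,img=None):
    img=grab_frame(n) if img is None else img
    x0,y0,x1,y1=ROI[n]; hsv=cv2.cvtColor(img,cv2.COLOR_RGB2HSV)[y0:y1,x0:x1]; out={}
    for c,(a,b) in COL.items():
        k,l,s,ce=cv2.connectedComponentsWithStats(cv2.inRange(hsv,a,b))
        i=1+np.argmax(s[1:,4]); out[c]=(ce[i]+[x0,y0],s[i,2:5])
    return out
E
python3 - <<'E'
from h import *
names=["yellow","blue","green","red"]; loc=None
P={}
for n in("top","scene"):
    img=cv2.imread(f"pics/{n}0.png")[:,:,::-1]; b=blobs(n,img)
    P[n]={c:ray(n,*b[c][0],.081) for c in names}
    print(n,{c:(b[c][0].round(1),b[c][1],P[n][c].round(4)) for c in names})
    for i,j in(("yellow","blue"),("blue","green"),("green","red"),("red","yellow")): print(i,j,np.linalg.norm(P[n][i]-P[n][j]).round(4))
# panel frame: yellow(-50,15) blue(50,15) green(50,-85) red(-50,-85)
L=np.array([[-.05,.015],[.05,.015],[.05,-.085],[-.05,-.085]])
for n in P:
    W=np.array([P[n][c][:2] for c in names]); lc=L-L.mean(0); wc=W-W.mean(0)
    th=np.arctan2((lc[:,0]*wc[:,1]-lc[:,1]*wc[:,0]).sum(),(lc*wc).sum())
    R=np.array([[np.cos(th),-np.sin(th)],[np.sin(th),np.cos(th)]]); o=W.mean(0)-R@L.mean(0)
    print(n,"yaw",th,"org",o,"fit",(L@R.T+o).round(4).tolist(),"rock_on",R@[-.058,.115]+o,"rock_end",R@[-.065,.115]+o,"tin",R@[.08,.12]+o)
img=cv2.imread("pics/top0.png")[165:285,235:390]; cv2.imwrite("pics/crop.png",cv2.resize(img,None,fx=5,fy=5,interpolation=2))
E
```

```text
top {'yellow': (array([300.9, 239.2]), array([ 15,  15, 174], dtype=int32), array([0.5467, 0.0421, 0.081 ])), 'blue': (array([311.3, 201.2]), array([ 15,  15, 175], dtype=int32), array([0.6431, 0.0164, 0.081 ])), 'green': (array([350., 211.]), array([ 15,  15, 178], dtype=int32), array([ 0.6174, -0.0801,  0.081 ])), 'red': (array([340.2, 249.3]), array([ 15,  15, 166], dtype=int32), array([ 0.5213, -0.0542,  0.081 ]))}
yellow blue 0.0997
blue green 0.0998
green red 0.0995
red yellow 0.0996Traceback (most recent call last):
  File "<stdin>", line 5, in <module>
  File "h.py", line 14, in blobs
    i=1+np.argmax(s[1:,4]); out[c]=(ce[i]+[x0,y0],s[i,2:5])
        ~~~~~~~~~^^^^^^^^^
    return _wrapfunc(a, 'argmax', axis=axis, out=out, **kwds)
    return bound(*args, **kwds)
ValueError: attempt to get argmax of an empty sequence
```

```bash
python3 - <<'E'
import h
from h import *
h.COL=dict(yellow=((20,110,120),(38,255,255)),blue=((100,110,80),(125,255,255)),green=((45,90,60),(85,255,255)),red=((0,110,60),(8,255,255)))
names=["yellow","blue","green","red"]
L=np.array([[-.05,.015],[.05,.015],[.05,-.085],[-.05,-.085]])
for n in("top","scene"):
    b=blobs(n,cv2.imread(f"pics/{n}0.png")[:,:,::-1].copy())
    W=np.array([ray(n,*b[c][0],.083)[:2] for c in names]); lc=L-L.mean(0); wc=W-W.mean(0)
    th=np.arctan2((lc[:,0]*wc[:,1]-lc[:,1]*wc[:,0]).sum(),(lc*wc).sum())
    R=np.array([[np.cos(th),-np.sin(th)],[np.sin(th),np.cos(th)]]); o=W.mean(0)-R@L.mean(0)
    print(n,"yaw",th.round(4),"org",o.round(4),"meas",W.round(4).tolist(),"fit",(L@R.T+o).round(4).tolist(),"rock_on",(R@[-.058,.115]+o).round(4),"tin",(R@[.08,.12]+o).round(4),[v[1].tolist() for v in b.values()])
img=cv2.imread("pics/top0.png")[165:285,235:390]; cv2.imwrite("pics/crop.png",cv2.resize(img,None,fx=4,fy=4,interpolation=2))
E
```

```text
top yaw -0.2614 org [0.5907 0.015 ] meas [[0.5464, 0.042], [0.6426, 0.0165], [0.6168, -0.0799], [0.521, -0.0538]] fit [[0.5463, 0.0424], [0.6429, 0.0166], [0.6171, -0.08], [0.5205, -0.0542]] rock_on [0.5644 0.1411] tin [0.699  0.1102] [[15, 15, 174], [15, 15, 176], [15, 15, 179], [15, 15, 176]]
scene yaw -0.2832 org [0.5969 0.0202] meas [[0.5536, 0.0504], [0.6473, 0.021], [0.6201, -0.0767], [0.5275, -0.0482]] fit [[0.5531, 0.0486], [0.6491, 0.0207], [0.6212, -0.0754], [0.5251, -0.0474]] rock_on [0.5733 0.1469] tin [0.7072 0.1131] [[13, 9, 97], [13, 9, 90], [12, 9, 89], [12, 9, 95]]
```

View pics/crop.png

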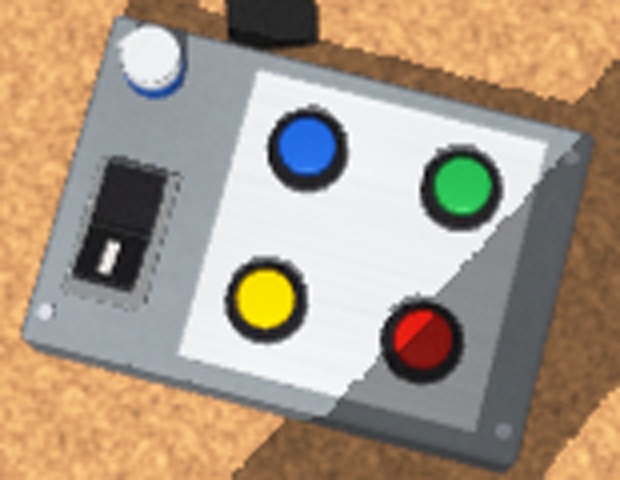

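The crop confirms the layout. The white-marked half is on the robot side, with the mark at about px (262,229), and the tin is well clear. First I shut the fingers and turn them in line with the box.

```bash
python3 -m inch '[[[0,0,0,0,0,0.12,0],[0,0,0,0,0,0.12,0],[0,0,0,0,0,0.12,0],[0,0,0,0,0,0.12,0],[0,0,0,0,0,0.127,0],[0,0,0,0,0,0,0]]]'
cat >> h.py <<'E'
from scipy.spatial.transform import Rotation as Ro
def go(p):
    s=read_state(); R=Ro.from_euler("xyz",s["orientation"]).as_matrix()
    print("t",s["time_s"],"eef",s["eef_pos"].round(4),"rpy",s["orientation"].round(4),"F",s["force"].round(2),"open",round(s["opening"],3))
    print("tool shift to",p,":",(R.T@(np.array(p)-s["eef_pos"])).round(4))
E
python3 -c "
from h import *
print(ray('top',262,229.25,.084)); go([.5644,.1411,.15])"
```

```text
time_s: 0.7
eef_pos: [0.2118, -0.5876, 0.2448]
orientation: [-3.141, 0.001, -0.261]
force: [-0.7, -0.1, 0.5]
opening: -0.004
gripper_force: 0.0
[0.57167811 0.13798892 0.084     ]
t 0.7 eef [ 0.2118 -0.5876  0.2448] rpy [-3.1405e+00  5.0000e-04 -2.6100e-01] F [-0.68 -0.05  0.54] open -0.004
tool shift to [0.5644, 0.1411, 0.15] : [ 0.1527 -0.7949  0.0956]
```

```bash
python3 -m inch '[[[0.0085,-0.0442,0,0,0,0,0],[0.0085,-0.0442,0,0,0,0,0],[0.0085,-0.0442,0,0,0,0,0],[0.0085,-0.0442,0,0,0,0,0],[0.0085,-0.0442,0,0,0,0,0],[0.0085,-0.0442,0,0,0,0,0],[0.0085,-0.0442,0,0,0,0,0],[0.0085,-0.0442,0,0,0,0,0],[0.0085,-0.0442,0,0,0,0,0],[0.0085,-0.0442,0,0,0,0,0],[0.0085,-0.0442,0,0,0,0,0],[0.0085,-0.0442,0,0,0,0,0],[0.0085,-0.0442,0,0,0,0,0],[0.0085,-0.0442,0,0,0,0,0],[0.0085,-0.0442,0,0,0,0,0],[0.0085,-0.0442,0,0,0,0,0],[0.0085,-0.0442,0,0,0,0,0],[0.0085,-0.0442,0,0,0,0,0],[0,0,0,0,0,0,0],[0,0,0,0,0,0,0]]]'
python3 -c "
from h import *
go([.5644,.1411,.115])"
```

```text
time_s: 2.7
eef_pos: [0.5648, 0.142, 0.2447]
orientation: [3.141, 0.001, -0.257]
force: [-0.3, -0.6, -0.6]
opening: -0.003
gripper_force: 0.0
t 2.7 eef [0.5648 0.142  0.2447] rpy [ 3.1408e+00  1.1000e-03 -2.5680e-01] F [-0.26 -0.64 -0.6 ] open -0.003
tool shift to [0.5644, 0.1411, 0.115] : [0.     0.0008 0.1297]
```

```bash
python3 -m inch '[[[0,0.0008,0.04,0,0,0,0],[0,0,0.04,0,0,0,0],[0,0,0.04,0,0,0,0],[0,0,0.01,0,0,0,0],[0,0,0.005,0,0,0,0],[0,0,0.005,0,0,0,0],[0,0,0.005,0,0,0,0],[0,0,0.005,0,0,0,0],[0,0,0.004,0,0,0,0],[0,0,0,0,0,0,0],[0,0,0,0,0,0,0]]]'
python3 -c "
from h import *
go([.5644,.1411,.088])
for n in('top','scene'):
  x0,y0,x1,y1=ROI[n]; cv2.imwrite('pics/r_%s.png'%n,cv2.resize(grab_frame(n)[y0-50:y1,x0-20:x1+20,::-1],None,fx=3,fy=3,interpolation=2))"
```

```text
time_s: 3.8
eef_pos: [0.5654, 0.1404, 0.0915]
orientation: [-3.141, -0.001, -0.261]
force: [0.1, -0.4, -0.9]
opening: 0.001
gripper_force: 0.0
t 3.8 eef [0.5654 0.1404 0.0915] rpy [-3.1414e+00 -1.3000e-03 -2.6080e-01] F [ 0.1  -0.4  -0.85] open 0.001
tool shift to [0.5644, 0.1411, 0.088] : [-0.0012 -0.0004  0.0035]
```

View pics/r_scene.png

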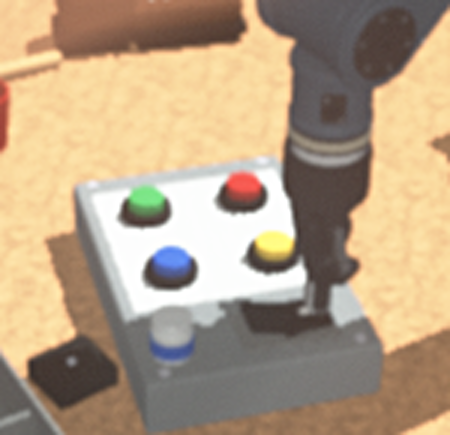

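The fingers stand on the white-marked half at about crop px (318,315), with little force yet. I'll push further.

```bash
for i in 1 2; do python3 -m inch '[[[0,0,0.002,0,0,0,0],[0,0,0,0,0,0,0]]]' | grep -E 'eef|force'; done; python3 -m inch '[[[0,0,0.001,0,0,0,0],[0,0,0,0,0,0,0]]]' | grep -E 'eef|force'
```

```text
eef_pos: [0.5649, 0.1405, 0.0892]
force: [-1.0, 0.6, 0.9]
gripper_force: 0.5
eef_pos: [0.5648, 0.1405, 0.0881]
force: [-2.1, 1.2, 6.6]
gripper_force: 3.5
eef_pos: [0.5647, 0.1406, 0.088]
force: [-3.7, 0.3, 11.9]
gripper_force: 6.3
```

End stop reached: the tip is at 74 mm and the force is rising to 12 N. Now I lift and go above yellow.

```bash
python3 -m inch '[[[0,0,0,0,0,0,0],[0,0,-0.03,0,0,0,0],[0,0,-0.03,0,0,0,0],[0,0,0,0,0,0,0]]]'
python3 -c "
from h import *
go([.5465,.0425,.115])
x0,y0,x1,y1=ROI['scene']; cv2.imwrite('pics/r2.png',cv2.resize(grab_frame('scene')[y0-20:y1,x0-10:x1+20,::-1],None,fx=4,fy=4,interpolation=2))"
```

```text
time_s: 4.9
eef_pos: [0.568, 0.1405, 0.15]
orientation: [-3.139, -0.009, -0.261]
force: [0.8, -0.5, 0.4]
opening: -0.001
gripper_force: 0.0
t 4.9 eef [0.568  0.1405 0.15  ] rpy [-3.1391 -0.0086 -0.261 ] F [ 0.8  -0.5   0.36] open -0.001
tool shift to [0.5465, 0.0425, 0.115] : [0.0042 0.1003 0.0347]
```

View pics/r2.png

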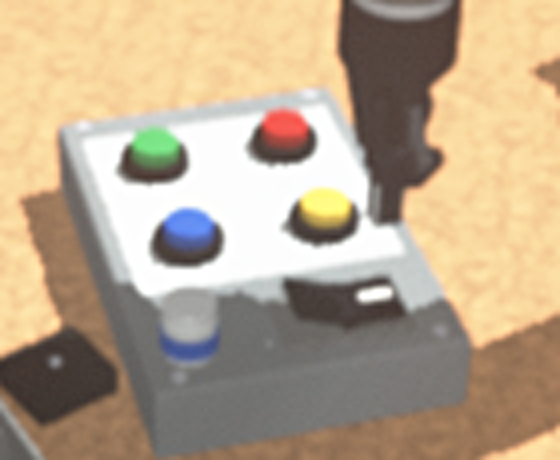

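The white mark at crop px (375,294) now lies level and the far half is raised, so the rocker is on. Yellow is next.

```bash
python3 -m inch '[[[0.002,0.034,0,0,0,0,0],[0.002,0.034,0,0,0,0,0],[0,0.0323,0,0,0,0,0],[0,0,0.02,0,0,0,0],[0,0,0.015,0,0,0,0],[0,0,0,0,0,0,0],[0,0,0,0,0,0,0]]]'
python3 -c "
from h import *
go([.5465,.0425,.09])"
```

```text
time_s: 5.65
eef_pos: [0.5423, 0.0425, 0.1104]
orientation: [3.141, 0.002, -0.261]
force: [0.2, -0.1, -0.5]
opening: -0.004
gripper_force: 0.0
t 5.65 eef [0.5423 0.0425 0.1104] rpy [ 3.1413e+00  2.2000e-03 -2.6120e-01] F [ 0.17 -0.07 -0.55] open -0.004
tool shift to [0.5465, 0.0425, 0.09] : [ 0.0041 -0.0011  0.0204]
```

```bash
python3 -m inch '[[[0.0041,-0.0011,0,0,0,0,0],[0,0,0.005,0,0,0,0],[0,0,0.005,0,0,0,0],[0,0,0.004,0,0,0,0],[0,0,0.004,0,0,0,0],[0,0,0.003,0,0,0,0],[0,0,0,0,0,0,0],[0,0,0,0,0,0,0]]]'
python3 -m inch '[[[0,0,0.002,0,0,0,0],[0,0,0,0,0,0,0]]]' | grep -E 'eef|force'
```

```text
time_s: 6.45
eef_pos: [0.547, 0.0424, 0.0901]
orientation: [3.141, 0.0, -0.261]
force: [-0.0, -1.1, -0.5]
opening: -0.001
gripper_force: 0.0
eef_pos: [0.5471, 0.0424, 0.0898]
force: [-2.3, -0.4, 12.4]
gripper_force: 6.1
```

Yellow is at its stop (tip about 76 mm, 12 N). Now I lift and go above green.

```bash
python3 -m inch '[[[0,0,-0.03,0,0,0,0],[0,0,-0.03,0,0,0,0],[0,0,0,0,0,0,0],[0.034,0.034,0,0,0,0,0],[0.034,0.034,0,0,0,0,0],[0.032,0.032,0,0,0,0,0],[0,0,0,0,0,0,0],[0,0,0,0,0,0,0],[0,0,0,0,0,0,0]]]'
python3 -c "
from h import *
go([.617,-.08,.112])
x0,y0,x1,y1=ROI['scene']; cv2.imwrite('pics/r3.png',cv2.resize(grab_frame('scene')[y0-20:y1,x0-10:x1+20,::-1],None,fx=4,fy=4,interpolation=2))"
```

```text
time_s: 7.55
eef_pos: [0.6164, -0.079, 0.1472]
orientation: [-3.141, 0.003, -0.261]
force: [-0.5, 0.2, -0.0]
opening: 0.004
gripper_force: 0.0
t 7.55 eef [ 0.6164 -0.079   0.1472] rpy [-3.1412  0.0033 -0.2609] F [-0.46  0.25 -0.03] open 0.004
tool shift to [0.617, -0.08, 0.112] : [0.0009 0.0008 0.0352]
```

View pics/r3.png

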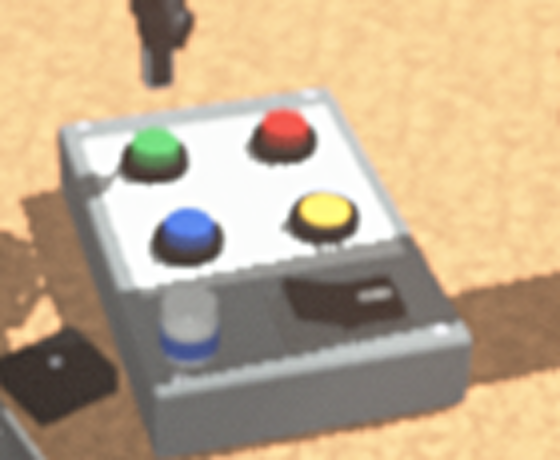

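The picture shows yellow lower at (325,211), the rocker on, and the fingers above green at (155,80). I press green and hold it.

```bash
python3 -m inch '[[[0.0009,0.0008,0.02,0,0,0,0],[0,0,0.015,0,0,0,0],[0,0,0.005,0,0,0,0],[0,0,0.005,0,0,0,0],[0,0,0.004,0,0,0,0],[0,0,0.004,0,0,0,0],[0,0,0.003,0,0,0,0],[0,0,0.002,0,0,0,0],[0,0,0,0,0,0,0],[0,0,0,0,0,0,0]]]'
python3 -m inch '[[[0,0,0.001,0,0,0,0],[0,0,0,0,0,0,0],[0,0,0,0,0,0,0]]]' | grep -E 'eef|force'
```

```text
time_s: 8.6
eef_pos: [0.6188, -0.0808, 0.091]
orientation: [-3.141, -0.001, -0.261]
force: [-0.7, 1.6, 4.6]
opening: -0.003
gripper_force: 2.7
eef_pos: [0.6187, -0.0808, 0.0902]
force: [-1.3, 1.3, 6.8]
gripper_force: 2.9
```

```bash
python3 -m inch '[[[0,0,0.0015,0,0,0,0],[0,0,0,0,0,0,0],[0,0,0,0,0,0,0],[0,0,0,0,0,0,0],[0,0,0,0,0,0,0]]]' | grep -E 'eef|force'
python3 -m inch '[[[0,0,0.001,0,0,0,0],[0,0,0,0,0,0,0],[0,0,0,0,0,0,0],[0,0,0,0,0,0,0],[0,0,0,0,0,0,0]]]' | grep -E 'eef|force'
python3 -c "
from h import *
go([.617,-.08,.09])
x0,y0,x1,y1=ROI['scene']; cv2.imwrite('pics/r4.png',cv2.resize(grab_frame('scene')[y0-20:y1,x0-10:x1+20,::-1],None,fx=4,fy=4,interpolation=2))"
```

```text
eef_pos: [0.6188, -0.0808, 0.09]
force: [-3.8, 2.7, 13.6]
gripper_force: 6.4
eef_pos: [0.6188, -0.0808, 0.0899]
force: [-5.2, 2.5, 17.7]
gripper_force: 8.8
t 9.9 eef [ 0.6188 -0.0808  0.0899] rpy [-3.1415e+00 -1.3000e-03 -2.6110e-01] F [-5.2   2.5  17.69] open 0.004
tool shift to [0.617, -0.08, 0.09] : [-0.002  -0.0003 -0.0001]
```

View pics/r4.png

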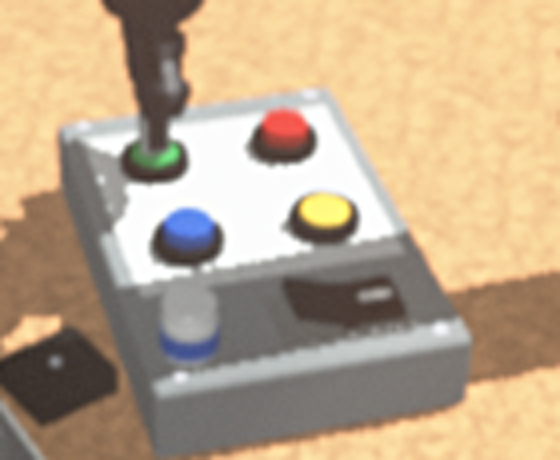

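Green at (155,157) is held fully down at about 18 N. Yellow is down, the rocker is on, and blue, red and the tin are untouched, so I hand in.

```bash
python3 -c "
from bench import *
print(hand_in())"
```

```text
the job is handed in; nothing more can be done
None
```

I handed the job in at about 10 s with the rocker on, yellow latched down, and the closed fingers holding green down at about 18 N; blue and red were not pressed, and the last picture shows the tin and heel where they began, but the hand-in gave no verdict.

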